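# Sort the left-over things on the worktop into their trays

## Robot

A 6-joint arm with a two-finger parallel gripper is mounted at the origin on a cart in front of the work surface, level with it; the furniture and walls round the work are solid. World frame = base frame: x ahead of the robot, y to its left, z up, the work surface at z = 0. Lengths are in m, angles in rad, forces in N, time in s.
With the tool pointing down it reaches from about 0.275 to 0.775 m from the base axis. Payload 14.6 kg.
Tool frame: the origin (TCP) lies at the very end of the fingers, on their centre line; the grasp point (between the pads) lies 19 mm behind it; z points along the fingers, y is the line along which they close (so a half turn about z gives the same grasp; the last joint's range is limited). The gripper opens to 85 mm and grips with 20 to 120 N. Pads are 22 mm wide; open, the fingers measure 114 mm over their backs; the gripper's body (76 mm by 85 mm) begins 54 mm behind the grasp point. The pads swing forward as they close: fully open they stand 13 mm farther back than shut.
Start: joints at [1.131, 0.263, -0.048, 1.259, 0, 1.415], TCP at [0.148, 0.504, 0.231] pointing down, gripper open.
Joint ranges: [-2.65, 2.65], [-0.89, 1.7], [-1.18, 1.37], [-2.13, 2.11], [-1.35, 1.29], [-3.14, 3.14]. Speed limits (rad/s): [1.89, 1.89, 2.57, 2.79, 3.14, 3.14].

## Interface

Orientations are given as a rotation vector (axis times angle).
In Python, from workcell import * gives the robot as it stands.
- The arm moves only by the tool carry_out, never from a script. Its argument "rows" is a list of rows, each a list of 3 entries, a list of its own where there are three numbers: the shift along the tool's x, y, z in units of 40 mm (1.0 is 40 mm), then the turn, a rotation vector about the tool's x, y, z in units of 6 degrees (1.0 is 6 degrees), then the closure, from -1 (fully open) to 1 (shut). A call has 1 to 5 rows; each row is the pose to reach, as a shift and turn from the pose commanded when the call began, along the tool's axes at that moment; what a row does not reach only later rows make up. A row lasts 1/8 s, in which the tool goes at most 62.5 mm and 10.7 degrees, less where a joint would pass 70% of its speed; a pose out of reach is approached as far as the arm can. A call with a gripper value outside its range is refused whole. The fingers move at their own pace and stop on an object; the grip force is fixed at half the most. Time passes only in rows, so rows that repeat a pose let the fingers close. It gives the time, the measured TCP pose, the force, the opening and the grip force at its end, in the units of the state.
- observe(): the state, without advancing time (a new reading comes with each control period).
- get_image(name): name is "side" or "top" or "wrist"; returns the picture (420x560x3 uint8, red, green, blue); there is no depth.
- get_calibration(name): a dict with "camera_matrix" (3x3 intrinsics, pixels), "R" (3x3) and "t" (3): a world point X has camera coordinates R X + t. Camera axes: x right, y down, z forward; pixel columns grow to the right and rows downward; lengths in m; the calibration is good to about 2 mm. A picture is of the moment at which its call begins: read the wrist's pose just before it. get_calibration takes no time and is no camera call; for the wrist camera it gives the pose at the moment of the call.
- sign_off(): hands the job in; it is judged then, once.
Trained networks look in the newest picture that a camera, given by its name, has taken for a name from the list of things; names that differ only in an ending like _2 or _b are one class to them, and where a whole thing is asked for, a point or a joint stands for the part that bears it (a point fixed in the world has none). Each returns a list of dicts, best first, with "conf" (0 to 1); they miss things now and then, are a little off and sometimes report something else, mostly with a low value. They report only what shows in the picture. A call takes as long as a camera call. They do not tell look-alikes from the thing itself.
- regions_of(camera, name): "mask" (420x560 bool, what is visible of it) and "extent" ([left, top, right, bottom] in pixels, round what is visible of it).
The state is a dict: "clock": time; "joint_positions": joint angles; "joint_vel": joint speeds; "joint_torque": joint torques, N m; "eef_pos": TCP position; "tcp_rot": TCP orientation; "contact_force": force on the tool from outside, world axes, zero at the start; "torque": the same for the moment, N m; "finger_gap": finger opening in m; "grip_force": force on a finger pad.
Only numpy, scipy, OpenCV 4.12 (cv2) and the standard library are available. Lean on these libraries where they do the work, as an engineer would, in place of code of your own. Each camera call takes 0.05 s, during which the arm holds its last target. There are 200 camera calls.

## Task

Sort the five things left along the front of the worktop into the three empty holders: the lemon and the mandarin side by side on the low, wide wooden tray, the salt shaker and the spice jar standing in the wooden caddy, one in each bay, and the teaspoon lying flat, right way up and lengthwise, near the middle of the long steel tray. Keep the salt shaker and the spice jar upright all the time, and leave everything at rest where it belongs.

Things in the scene. Friction and masses are not known exactly. Their poses are not given: they have to be found in the camera images.
- salt_shaker_center (a point): Salt shaker: clear round body and domed grey cap, 44 mm across, 90 mm tall (the body narrows upwards, 37 mm across at 60 mm height), standing on the worktop, loose. The point is its centre, 45 mm above its foot; z up along its axis. Its foot is slightly rounded, so it may lean by 0.04 rad. About 0.1 kg.
- spice_counter_center (a point): Spice jar: glass with a yellow screw cap, 42 mm across (up to 46 mm over its rounded corners), 96 mm tall, standing on the worktop in the same front row, loose. The point is its centre, 48 mm above its foot; z up along its axis. About 0.11 kg. (Small containers along the back of the worktop are not meant.)
- teaspoon_center (a point): Steel teaspoon lying on the worktop, loose, right way up, 139 mm long (its x axis), 30 mm wide at the bowl, 10 mm high; fingers closing across its middle meet it at 23 mm apart, although the handle looks thinner. The point is the middle of its length, 5 mm above its underside; z up. About 0.02 kg.
- lemon_center (a point): Lemon, loose, 78 mm long (its x axis, level at the start), 55 mm across (y), 56 mm high. The point is its centre, 28 mm above the surface it lies on. About 0.11 kg; it can roll.
- mandarin_center (a point): Mandarin, loose, nearly round, 64 x 63 mm, 54 mm high. The point is its centre, 27 mm above the surface it lies on. About 0.09 kg; it can roll.
- fruit_tray: Low wooden tray, fixed, 108 mm (x) by 178 mm (y) outside, 100 x 170 mm inside, rim 12 to 14 mm above the worktop, inner floor 4 mm above the worktop. Origin: centre of its underside; y is its long direction, z up. A wall cupboard hangs over the back of the worktop behind the holders, underside 0.53 m up: travel low, fingertips at most about 0.16 m over the worktop here.
- caddy: Wooden caddy, fixed, with two square bays side by side along its y axis; 72 mm (x) by 139 mm (y) outside, rim 35 to 38 mm above the worktop, inner floor 5 mm above the worktop. Each bay is 62 x 62 mm inside; the bay centres lie at y = +33.5 and -33.5 mm, x = 0. Origin: centre of its underside; z up. A wall cupboard hangs over the back of the worktop behind the holders, underside 0.53 m up: travel low, fingertips at most about 0.16 m over the worktop here.
- cutlery_tray: Long narrow steel tray, fixed, 80 mm (x) by 178 mm (y) outside, 72 x 170 mm inside, rim 20 to 22 mm above the worktop, inner floor 4 mm above the worktop. Origin: centre of its underside; y is its long direction, z up. A wall cupboard hangs over the back of the worktop behind the holders, underside 0.53 m up: travel low, fingertips at most about 0.16 m over the worktop here.
Things that resemble listed ones, but are neither listed nor needed, are in the scene too. What is shaped like the part that bears spice_counter_center but blue is not meant.

How it is judged:
At the end, for the whole second after the job is handed in: Lemon and mandarin lie within the rim of the wooden tray; salt and spice stand upright in the caddy, one in each bay (14 mm of its centre each way); the spoon lies flat on the steel tray's floor (30 mm across, 25 mm along of the centre, within 0.35 rad of lengthwise); all released and at rest (x of lemon_center in the frame of fruit_tray between -0.045 and 0.045 m and y of lemon_center in the frame of fruit_tray between -0.08 and 0.08 m and z of lemon_center in the frame of fruit_tray between 0.02 and 0.045 m and x of mandarin_center in the frame of fruit_tray between -0.045 and 0.045 m and y of mandarin_center in the frame of fruit_tray between -0.08 and 0.08 m and z of mandarin_center in the frame of fruit_tray between 0.02 and 0.045 m and x of salt_shaker_center in the frame of caddy between -0.014 and 0.014 m and z of salt_shaker_center in the frame of caddy between 0.044 and 0.056 m and angle between each of salt_shaker_center, spice_counter_center's own z axis and vertical below 0.15 rad and x of spice_counter_center in the frame of caddy between -0.014 and 0.014 m and z of spice_counter_center in the frame of caddy between 0.047 and 0.059 m and ((y of salt_shaker_center in the frame of caddy between 0.0195 and 0.0475 m and y of spice_counter_center in the frame of caddy between -0.0475 and -0.0195 m) or (y of salt_shaker_center in the frame of caddy between -0.0475 and -0.0195 m and y of spice_counter_center in the frame of caddy between 0.0195 and 0.0475 m)) and x of teaspoon_center in the frame of cutlery_tray between -0.03 and 0.03 m and y of teaspoon_center in the frame of cutlery_tray between -0.025 and 0.025 m and z of teaspoon_center in the frame of cutlery_tray below 0.014 m and angle between teaspoon_center's own z axis and vertical below 0.09 rad and angle between the x axis of teaspoon_center and the y axis of cutlery_tray, either way round below 0.35 rad and linear speed of each of salt_shaker, spice_counter, teaspoon, lemon, mandarin below 0.02 m/s and angular speed of each of salt_shaker, spice_counter, teaspoon, lemon, mandarin below 0.3 rad/s); the robot touches nothing.
It fails at once if the salt shaker or the spice jar is tipped (more than 0.7 rad) (angle between any of salt_shaker_center, spice_counter_center's own z axis and vertical above 0.7 rad).
It also fails if it takes over 120 s, if anything falls off the work surface, if the arm or the gripper's body presses on something with over 40 N, if the wrist force passes 120 N, or if a joint passes its speed limit or range.

## Working session

There is one attempt and no reset: what is moved stays moved. The work goes in short steps, Python scripts to look and compute and a tool call to move; the robot and the scene stay as the last step left them, time stands still between calls to the robot, and variables do not carry over. Pictures are saved under pics/ and viewed, at most 17 in all, crops included, and the job is handed in when it is done.

Besides the shell and the picture viewer there is one more tool, called after ">>>" by a JSON object that holds its "method" and its "body", one argument or row to a line. carry_out: Moves the arm, as the interface text tells. Its arguments: {"type":"object","properties":{"rows":{"type":"array","items":{"type":"array"}}},"required":["rows"]}

```bash
ls; mkdir -p pics; python3 - <<'E'
from workcell import *
import cv2
s=observe(); print(s)
for n in ("top","side"):
    im=get_image(n); cv2.imwrite(f"pics/{n}0.png",cv2.cvtColor(im,cv2.COLOR_RGB2BGR)); c=get_calibration(n); print(n,c)
E
```

```text
pics
{'clock': 0.0, 'joint_positions': array([ 1.13067837e+00,  2.63529845e-01, -4.89387597e-02,  1.25941247e+00,
       -2.22596931e-05,  1.41552543e+00]), 'joint_vel': array([-0.00108741, -0.00071031,  0.00179512, -0.00120437, -0.00046574,
        0.00068038]), 'joint_torque': array([-9.42446568e-04, -6.37613368e+01,  3.84566939e+01,  1.37590966e-02,
       -3.39451826e-04, -1.73285838e-05]), 'eef_pos': array([0.14740565, 0.50358801, 0.23082085]), 'tcp_rot': array([-4.45883347e-01, -3.10948941e+00,  1.63907290e-03]), 'contact_force': array([-0.18672588, -0.18238318, -0.47977049]), 'torque': array([ 0.00443612,  0.00354113, -0.03010889]), 'grip_force': 0.0, 'finger_gap': 0.08551485925862706}
top {'camera_matrix': array([[545.42186544,   0.        , 273.55317057],
       [  0.        , 545.42186544, 204.70330738],
       [  0.        ,   0.        ,   1.        ]]), 'R': array([[ 0.02403332, -0.99967048, -0.00901822],
       [-0.99702265, -0.02330658, -0.0735026 ],
       [ 0.0732682 ,  0.01075788, -0.99725425]]), 't': array([-0.13425857,  0.46958502,  1.45249079])}
side {'camera_matrix': array([[418.91844569,   0.        , 269.78106714],
       [  0.        , 418.91844569, 210.00818115],
       [  0.        ,   0.        ,   1.        ]]), 'R': array([[ 0.88366321, -0.467972  ,  0.01189725],
       [-0.31796992, -0.61868136, -0.71842084],
       [ 0.34356144,  0.63105909, -0.69550698]]), 't': array([-0.50559491,  0.10667993,  1.10509573])}
```

View pics/top0.png

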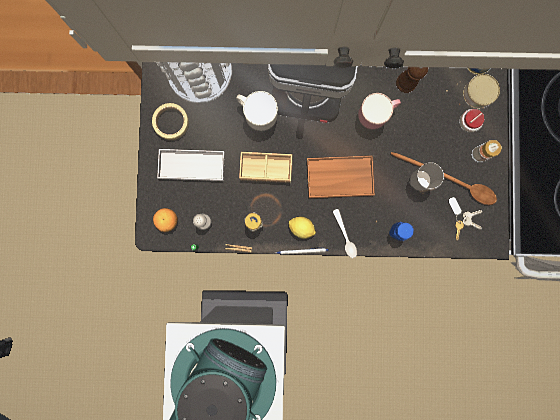

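View pics/side0.png

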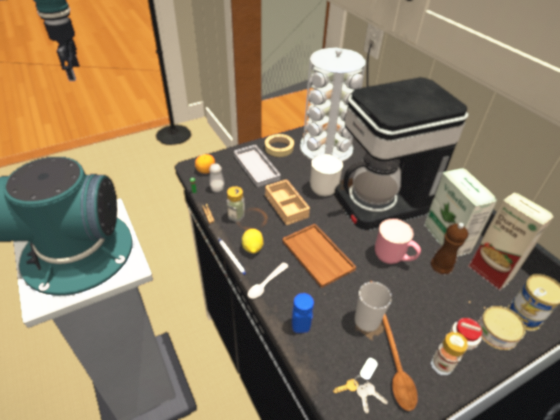

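```bash
cat > h.py <<'E'
from workcell import *
import numpy as np, cv2
from scipy.spatial.transform import Rotation as Ro
def ray(cam,u,v,z,c=None):
    c=c or get_calibration(cam); R=np.array(c["R"]);t=np.array(c["t"])
    d=R.T@np.linalg.inv(c["camera_matrix"])@[u,v,1]; o=-R.T@t
    return o+d*(z-o[2])/d[2]
def proj(cam,X,c=None):
    c=c or get_calibration(cam); p=c["camera_matrix"]@(np.array(c["R"])@X+c["t"]); return p[:2]/p[2]
E
python3 - <<'E'
from h import *
Z=dict(salt_shaker_center=.045,spice_counter_center=.048,teaspoon_center=.005,lemon_center=.028,mandarin_center=.027,fruit_tray=.013,caddy=.036,cutlery_tray=.021)
for cam in("top","side"):
    get_image(cam)
    for n,z in Z.items():
        for r in regions_of(cam,n)[:4]:
            m=r["mask"].astype(np.uint8)
            if m.sum()<5: continue
            k=max(cv2.findContours(m,0,1)[0],key=len)
            (u,v),sz,a=cv2.minAreaRect(k)
            p=cv2.boxPoints(((u,v),sz,a)); w=np.array([ray(cam,*q,z)[:2] for q in p])
            e=[w[1]-w[0],w[2]-w[1]]; L=[np.linalg.norm(x) for x in e]; x=e[int(np.argmax(L))]
            print(cam,n,"%.2f"%r["conf"],"px %.0f %.0f"%(u,v),ray(cam,u,v,z)[:2].round(4),"L",np.round(L,3),"ang %.1f"%(np.degrees(np.arctan2(x[1],x[0]))%180), np.round(r["extent"]))
E
```

```text
top salt_shaker_center 0.54 px 202 221 [0.423  0.0657] L [0.045 0.042] ang 91.3 [195. 214. 212. 230.]
top spice_counter_center 0.68 px 401 231 [ 0.409  -0.4591] L [0.063 0.047] ang 91.4 [390. 225. 411. 241.]
top spice_counter_center 0.56 px 253 221 [ 0.4258 -0.0712] L [0.039 0.044] ang 28.0 [245. 217. 264. 232.]
top teaspoon_center 0.70 px 266 167 [ 0.5762 -0.0986] L [0.081 0.144] ang 89.4 [238. 150. 292. 185.]
top teaspoon_center 0.52 px 340 223 [ 0.429 -0.304] L [0.013 0.072] ang 19.3 [334. 210. 357. 259.]
top lemon_center 0.63 px 302 227 [ 0.4147 -0.1997] L [0.053 0.073] ang 46.2 [288. 216. 318. 239.]
top mandarin_center 0.87 px 165 219 [0.4274 0.1668] L [0.06  0.059] ang 136.8 [154. 208. 180. 230.]
top fruit_tray 0.67 px 340 176 [ 0.5539 -0.3008] L [0.182 0.112] ang 93.4 [305. 154. 374. 198.]
top caddy 0.81 px 266 166 [ 0.5731 -0.0997] L [0.076 0.141] ang 88.2 [238. 151. 292. 182.]
top cutlery_tray 0.92 px 191 164 [0.5761 0.1033] L [0.082 0.182] ang 89.3 [156. 150. 226. 182.]
side salt_shaker_center 0.84 px 217 178 [0.4231 0.0578] L [0.043 0.131] ang 66.6 [210. 162. 226. 193.]
si
[... 394 characters left out ...]
[226. 187. 244. 220.]
side lemon_center 0.93 px 252 241 [ 0.4115 -0.203 ] L [0.054 0.077] ang 62.9 [242. 230. 265. 254.]
side lemon_center 0.73 px 267 280 [ 0.3881 -0.3313] L [0.131 0.03 ] ang 23.7 [246. 263. 291. 300.]
side mandarin_center 0.85 px 204 164 [0.4215 0.164 ] L [0.059 0.088] ang 67.7 [198. 156. 214. 173.]
side fruit_tray 0.78 px 318 255 [ 0.5482 -0.3119] L [0.132 0.213] ang 91.0 [284. 225. 356. 288.]
side fruit_tray 0.44 px 203 163 [0.4261 0.1855] L [0.086 0.067] ang 52.1 [198. 156. 217. 175.]
side caddy 0.68 px 286 202 [ 0.5614 -0.1214] L [0.103 0.188] ang 88.2 [263. 182. 308. 225.]
side cutlery_tray 0.91 px 256 166 [0.5684 0.0853] L [0.11  0.232] ang 87.0 [235. 147. 283. 188.]
```

The top picture shows, left to right along the front: mandarin (165,219), salt (202,221), yellow-capped jar (253,221), lemon (302,227) and spoon (345,235). Behind them are the steel tray (191,164), caddy (266,167) and wooden tray (340,177).

Look-alikes:
- **Spice jar:** blue jar (401,231), red-capped jar (473,120), spice jar at the back (487,150).
- **Teaspoon:** wooden spoon (480,193), pen (300,252).
- **Salt:** pepper mill (412,75).

I choose the yellow-capped jar in the front row at (253,221). Next I fit the models to both masks and make the check crop.

```bash
cat > fit.py <<'E'
from h import *
from scipy.optimize import minimize
a=np.linspace(0,2*np.pi,40)
def rev(prof): return np.array([[r*np.cos(t),r*np.sin(t),z] for r,z in prof for t in a])
def ell(x,y,z): return np.array([[x*np.cos(t)*np.cos(p),y*np.sin(t)*np.cos(p),z*(1+np.sin(p))] for p in np.linspace(-1.5,1.5,15) for t in a])
def box(x,y,h): return np.array([[i*x/2,j*y/2,k] for i in(-1,1) for j in(-1,1) for k in(0,h)])
M=dict(salt_shaker_center=(rev([(.021,0),(.022,.01),(.0185,.06),(.0185,.075),(.01,.09)]),(.421,.063,0),0),
 spice_counter_center=(rev([(.022,0),(.022,.06),(.021,.096)]),(.423,-.071,0),0),
 lemon_center=(ell(.039,.0275,.028),(.413,-.2,2.6),1),
 mandarin_center=(ell(.032,.032,.027),(.424,.165,0),0),
 fruit_tray=(box(.108,.178,.013),(.554,-.301,0),1),caddy=(box(.072,.139,.0365),(.573,-.1,0),1),cutlery_tray=(box(.08,.178,.021),(.576,.103,0),1))
def poly(cam,c,P,x):
    c_,s_=np.cos(x[2]),np.sin(x[2]); W=P@np.array([[c_,s_,0],[-s_,c_,0],[0,0,1]])+[x[0],x[1],0]
    q=(W@np.array(c["R"]).T+c["t"])@np.array(c["camera_matrix"]).T
    return cv2.convexHull((q[:,:2]/q[:,2:]).astype(np.float32))
def fit(cams,name,x0=None,zoff=0):
    P,x,yaw=M[name]; x=np.array(x0 or x,float); P=P+[0,0,zoff]; D=[]
    for cam in cams:
        c=get_calibration(cam)
        rs=regions_of(cam,name); best=None
        for r in rs:
            ys,xs=np.nonzero(r["mask"]); 
            if len(ys)<5: continue
            d=np.hypot(*(np.array([xs.mean(),ys.mean()])-poly(cam,c,P,x)[:,0].mean(0)))
            if best is None or d<best[0]: best=(d,r["mask"])
        if best: D.append((cam,c,best[1].astype(np.uint8)))
    def cost(x):
        s=0
        for cam,c,m in D:
            k=np.zeros((420,560),np.uint8); cv2.fillConvexPoly(k,np.round((poly(cam,c,P,x)*16)).astype(np.int32),1,shift=4)
            # soft: blur both for subpixel gradient
            u=(k&m).sum()/max(1,(k|m).sum()); s+=1-u
        return s
    best=None
    for dy in ((-.6,0,.6) if yaw and name[0]=='l' else (0,)):
        x1=x.copy(); x1[2]+=dy
        S=np.vstack([x1]+[x1+d for d in ([.006,0,0],[0,.006,0])+(([0,0,.12],) if yaw else ())]) 
        if yaw: r=minimize(cost,x1,method="Nelder-Mead",options=dict(initial_simplex=S,xatol=2e-4,fatol=1e-4))
        else:
            r=minimize(lambda q:cost([*q,0]),x1[:2],method="Nelder-Mead",options=dict(initial_simplex=S[:,:2],xatol=2e-4,fatol=1e-4))
        if best is None or r.fun<best.fun: best=r
    return best.x,best.fun/max(1,len(D)),len(D)
E
python3 - <<'E'
from fit import *
T=get_image("top");S=get_image("side")
for n in M:
    for cams in (("top",),("side",),("top","side")):
        x,f,k=fit(cams,n); print(n,cams,x.round(4),"1-IoU %.2f"%f)
A=cv2.resize(T[200:262,145:365],None,fx=3.6,fy=3.6,interpolation=2);B=cv2.resize(S[145:305,190:400],None,fx=2,fy=2,interpolation=2)
C=np.zeros((A.shape[0]+B.shape[0],800,3),np.uint8);C[:A.shape[0],:A.shape[1]]=A;C[A.shape[0]:,:B.shape[1]]=B
cv2.imwrite("pics/crop1.png",C[:,:,::-1])
im=get_image("wrist");cv2.imwrite("pics/w0.png",im[:,:,::-1]);c=get_calibration("wrist");print(c,observe()["eef_pos"])
E
```

```text
salt_shaker_center ('top',) [0.4244 0.0687] 1-IoU 0.11
salt_shaker_center ('side',) [0.424  0.0645] 1-IoU 0.24
salt_shaker_center ('top', 'side') [0.4244 0.0659] 1-IoU 0.17
spice_counter_center ('top',) [ 0.4245 -0.0707] 1-IoU 0.07
spice_counter_center ('side',) [ 0.422  -0.0752] 1-IoU 0.07
spice_counter_center ('top', 'side') [ 0.4244 -0.0703] 1-IoU 0.08
lemon_center ('top',) [ 0.4127 -0.2005  4.127 ] 1-IoU 0.18
lemon_center ('side',) [ 0.4114 -0.2038  4.2442] 1-IoU 0.11
lemon_center ('top', 'side') [ 0.4123 -0.2014  4.3576] 1-IoU 0.16
mandarin_center ('top',) [0.427  0.1671] 1-IoU 0.06
mandarin_center ('side',) [0.4232 0.1621] 1-IoU 0.12
mandarin_center ('top', 'side') [0.4255 0.1656] 1-IoU 0.12
fruit_tray ('top',) [ 0.5557 -0.3031  0.0506] 1-IoU 0.05
fruit_tray ('side',) [ 0.552  -0.3041  0.0614] 1-IoU 0.05
fruit_tray ('top', 'side') [ 0.5544 -0.3035  0.057 ] 1-IoU 0.06
caddy ('top',) [ 0.5767 -0.0988 -0.0284] 1-IoU 0.08
caddy ('side',) [ 0.5705 -0.1021 -0.029 ] 1-IoU 0.05
caddy ('top', 'side') [ 0.5737 -0.0992 -0.0245] 1-IoU 0.07
cutlery_tray ('top',) [ 0.5776  0.1054 -0.0174] 1-IoU 0.04
cutlery_tray ('side',) [0.576 0.103 0.   ] 1-IoU 0.00
cutlery_tray ('top', 'side') [ 0.5776  0.1054 -0.0174] 1-IoU 0.04
{'camera_matrix': array([[295.38752762,   0.        , 276.84746712],
       [  0.        , 295.38752762, 211.51707336],
       [  0.        ,   0.        ,   1.        ]]), 'R': array([[ 2.80174042e-01,  9.59948964e-01,  7.01876047e-04],
       [ 9.16342754e-01, -2.67664705e-01,  2.97777707e-01],
       [ 2.86039268e-01, -8.27864245e-02, -9.54634980e-01]]), 't': array([-0.52567685, -0.03889556,  0.37920832])} [0.14752386 0.50386494 0.23129803]
```

View pics/crop1.png

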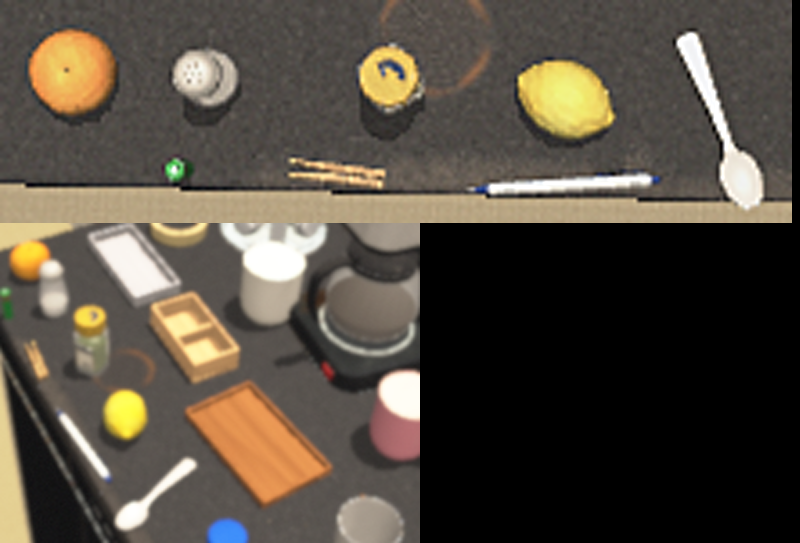

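The crop confirms the choice: mandarin, white/grey salt, yellow-capped jar, lemon and spoon. The pen (crop 570,185) and sticks lie close to the edge and need avoiding. Now the plan helper and the first move.

```bash
cat >> h.py <<'E'
def plan(*targets):
    """targets (x,y,z,yaw_deg of tool y); each printed relative to the previous pose"""
    s=observe(); p=s["eef_pos"]; R=Ro.from_rotvec(s["tcp_rot"]); print("t %.2f"%s["clock"],"pos",p.round(4),"gap %.4f"%s["finger_gap"],"F",s["contact_force"].round(1),"grip %.1f"%s["grip_force"])
    for x,y,z,th in targets:
        t=np.radians(th); Q=Ro.from_matrix(np.array([[-np.sin(t),np.cos(t),0],[np.cos(t),np.sin(t),0],[0,0,-1]]))
        d=R.inv().apply(np.array([x,y,z])-p)/.04; r=np.degrees((R.inv()*Q).as_rotvec())/6
        print("  ->",(x,y,z,th),"shift",d.round(2),"turn",r.round(2)); p=np.array([x,y,z]);R=Q
def qj(th): pass
E
python3 - <<'E'
from h import *
plan((.42,.22,.20,0),(.4255,.166,.10,0),(.4255,.166,.008,0))
E
```

```text
t 2.55 pos [0.1475 0.5039 0.2313] gap 0.0857 F [ 0.6 -0.4  0.1] grip 0.0
  -> (0.42, 0.22, 0.2, 0) shift [-8.53 -4.9   0.78] turn [ 0.   -0.   12.28]
  -> (0.4255, 0.166, 0.1, 0) shift [-1.35  0.14  2.5 ] turn [0. 0. 0.]
  -> (0.4255, 0.166, 0.008, 0) shift [0.  0.  2.3] turn [0. 0. 0.]
```

>>> {"method": "carry_out", "body": {
  "rows": [
    [[-2.1,-1.2,0.2],[0,0,1.6],-1],
    [[-4.2,-2.4,0.4],[0,0,3.2],-1],
    [[-6.3,-3.6,0.6],[0,0,4.8],-1],
    [[-8.5,-4.9,0.8],[0,0,6.4],-1],
    [[-8.5,-4.9,0.8],[0,0,8.0],-1]
  ]
}}

```text
clock: 3.18
eef_pos: [0.3641, 0.2774, 0.2059]
tcp_rot: [1.679, 2.655, 0.001]
contact_force: [0.9, 0.1, 0.3]
finger_gap: 0.0852
grip_force: 0.0
```

>>> {"method": "carry_out", "body": {
  "rows": [
    [[0,0,0],[0,0,1.5],-1],
    [[0,0,0],[0,0,3.0],-1],
    [[0,0,0],[0,0,4.3],-1],
    [[0,0,0],[0,0,4.3],-1],
    [[0,0,0],[0,0,4.3],-1]
  ]
}}

```text
clock: 3.8
eef_pos: [0.3629, 0.279, 0.2058]
tcp_rot: [2.22, 2.223, 0.0]
contact_force: [0.3, -0.0, 0.6]
finger_gap: 0.0852
grip_force: 0.0
```

```bash
python3 - <<'E'
from fit import *
plan((.42,.22,.20,0))
print(observe()["joint_vel"].round(2))
W=get_image("wrist");cv2.imwrite("pics/w1.png",W[:,:,::-1])
for n in ("mandarin_center","salt_shaker_center","spice_counter_center","caddy","cutlery_tray"):
    try: x,f,k=fit(("wrist",),n);print(n,x.round(4),"%.2f"%f,k)
    except Exception as e: print(n,e)
E
```

```text
t 3.80 pos [0.3629 0.279  0.2058] gap 0.0852 F [ 0.3 -0.   0.6] grip 0.0
  -> (0.42, 0.22, 0.2, 0) shift [-1.48  1.42  0.15] turn [ 0.   -0.    0.01]
[0.   0.   0.   0.   0.   0.01]
mandarin_center [0.4251 0.167 ] 0.03 1
salt_shaker_center [0.4225 0.0682] 0.54 1
spice_counter_center [ 0.423 -0.071] 1.00 1
caddy [ 0.5917 -0.1241 -0.7228] 0.41 1
cutlery_tray [ 0.5774  0.1051 -0.0013] 0.48 1
```

View pics/w1.png

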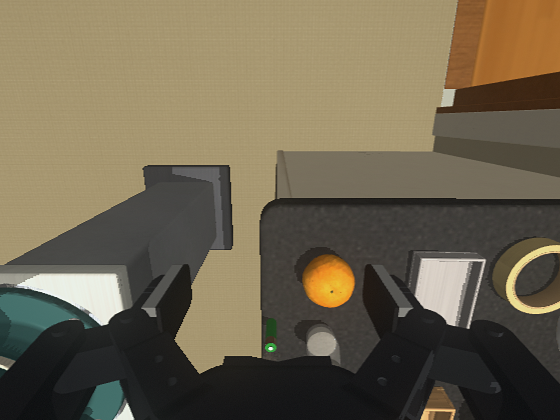

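The wrist view shows the mandarin at (328,280), clear of the fingers. The fit gives (0.425, 0.167), which agrees with the top camera, so I grasp it.

>>> {"method": "carry_out", "body": {
  "rows": [
    [[-1.4,0.8,0.8],[0,0,0],-1],
    [[-2.8,1.55,2.0],[0,0,0],-1],
    [[-2.8,1.55,3.2],[0,0,0],-1],
    [[-2.8,1.55,4.3],[0,0,0],-1],
    [[-2.8,1.55,4.9],[0,0,0],-1]
  ]
}}

```text
clock: 4.72
eef_pos: [0.4237, 0.1662, 0.0077]
tcp_rot: [-2.223, -2.218, 0.003]
contact_force: [0.3, -0.0, -0.3]
finger_gap: 0.0856
grip_force: 0.0
```

>>> {"method": "carry_out", "body": {
  "rows": [
    [[0,0,0],[0,0,0],-1],
    [[0,0,0],[0,0,0],1],
    [[0,0,0],[0,0,0],1],
    [[0,0,0],[0,0,0],1],
    [[0,0,0],[0,0,0],1]
  ]
}}

```text
clock: 5.35
eef_pos: [0.4255, 0.1671, 0.0114]
tcp_rot: [2.222, 2.218, 0.003]
contact_force: [-4.6, 0.2, 13.9]
finger_gap: 0.0588
grip_force: 61.3
```

```bash
python3 - <<'E'
from fit import *
y=np.radians(3.2);ft=np.array([.5545,-.3035])
m=ft+.046*np.array([-np.sin(y),np.cos(y)]);print(m)
plan((.425,.167,.09,0),(.46,*m[1:],.10,3.2),(*m,.05,3.2))
E
```

```text
[ 0.55193221 -0.25757172]
t 5.35 pos [0.4255 0.1671 0.0114] gap 0.0588 F [-4.6  0.2 13.9] grip 61.3
  -> (0.425, 0.167, 0.09, 0) shift [-0.   -0.01 -1.96] turn [ 0.02 -0.   -0.02]
  -> (0.46, np.float64(-0.25757172484762886), 0.1, 3.2) shift [-10.61   0.88  -0.25] turn [ 0.    0.   -0.53]
  -> (np.float64(0.5519322107703145), np.float64(-0.25757172484762886), 0.05, 3.2) shift [-0.13  2.29  1.25] turn [0. 0. 0.]
```

Gap 58.8 mm with a 14 N upward push means the pads sit about 10 mm above the equator. I regrasp 8 mm lower.

>>> {"method": "carry_out", "body": {
  "rows": [
    [[0,0,0],[0,0,0],-1],
    [[0,0,0],[0,0,0],-1],
    [[0,0,0.2],[0,0,0],-1],
    [[0,0,0.2],[0,0,0],-1],
    [[0,0,0.2],[0,0,0],1]
  ]
}}

```text
clock: 5.98
eef_pos: [0.4246, 0.1668, 0.0016]
tcp_rot: [-2.224, -2.219, 0.001]
contact_force: [0.4, 1.0, 0.1]
finger_gap: 0.0699
grip_force: 0.0
```

>>> {"method": "carry_out", "body": {
  "rows": [
    [[0,0,0],[0,0,0],1],
    [[0,0,0],[0,0,0],1],
    [[0,0,0],[0,0,0],1],
    [[0,0,0],[0,0,0],1]
  ]
}}

```text
clock: 6.48
eef_pos: [0.4247, 0.1668, 0.0022]
tcp_rot: [2.224, 2.219, 0.0]
contact_force: [-3.9, -1.3, 10.1]
finger_gap: 0.0593
grip_force: 62.1
```

>>> {"method": "carry_out", "body": {
  "rows": [
    [[0,0,-0.3],[0,0,0],1],
    [[0,0,-1.0],[0,0,0],1],
    [[0,0,-2.0],[0,0,0],1],
    [[0,0,-3.0],[0,0,0],1],
    [[0,0,-3.0],[0,0,0],1]
  ]
}}

```text
clock: 7.1
eef_pos: [0.4263, 0.1672, 0.1247]
tcp_rot: [2.222, 2.217, 0.007]
contact_force: [-0.3, 0.2, -2.9]
finger_gap: 0.0588
grip_force: 64.5
```

```bash
python3 - <<'E'
from fit import *
plan((.47,-.257,.12,3.2),(.552,-.2575,.05,3.2))
E
```

```text
t 7.10 pos [0.4263 0.1672 0.1247] gap 0.0588 F [-0.3  0.2 -2.9] grip 64.5
  -> (0.47, -0.257, 0.12, 3.2) shift [-10.6    1.11   0.11] turn [ 0.05 -0.01 -0.55]
  -> (0.552, -0.2575, 0.05, 3.2) shift [-0.13  2.05  1.75] turn [0. 0. 0.]
```

>>> {"method": "carry_out", "body": {
  "rows": [
    [[-1.5,0.3,-0.1],[0,0,0],1],
    [[-3.0,0.6,-0.1],[0,0,0],1],
    [[-4.5,0.9,-0.1],[0,0,0],1],
    [[-6.0,1.1,-0.1],[0,0,0],1],
    [[-7.5,1.1,-0.1],[0,0,0],1]
  ]
}}

```text
clock: 7.72
eef_pos: [0.468, -0.1353, 0.1253]
tcp_rot: [-2.223, -2.219, 0.0]
contact_force: [0.7, 0.6, -0.2]
finger_gap: 0.0587
grip_force: 64.5
```

>>> {"method": "carry_out", "body": {
  "rows": [
    [[-1.5,0.5,0],[0,0,-0.3],1],
    [[-3.1,1.2,0.3],[0,0,-0.5],1],
    [[-3.1,2.0,1.0],[0,0,-0.5],1],
    [[-3.1,2.0,1.8],[0,0,-0.5],1],
    [[-3.1,2.0,1.8],[0,0,-0.5],1]
  ]
}}

```text
clock: 8.35
eef_pos: [0.5462, -0.2564, 0.0512]
tcp_rot: [-2.161, -2.273, 0.002]
contact_force: [0.6, 0.1, -1.5]
finger_gap: 0.0589
grip_force: 64.7
```

```bash
python3 - <<'E'
from fit import *
plan((.552,-.2575,.009,3.2))
W=get_image("wrist");cv2.imwrite("pics/w2.png",W[:,:,::-1])
x,f,k=fit(("wrist",),"fruit_tray");print(x.round(4),f)
E
```

```text
t 8.35 pos [ 0.5462 -0.2564  0.0512] gap 0.0589 F [ 0.6  0.1 -1.5] grip 64.7
  -> (0.552, -0.2575, 0.009, 3.2) shift [-0.04  0.15  1.06] turn [-0.04 -0.03 -0.05]
[ 0.5555 -0.3028  0.0651] 0.6523582864560796
```

View pics/w2.png

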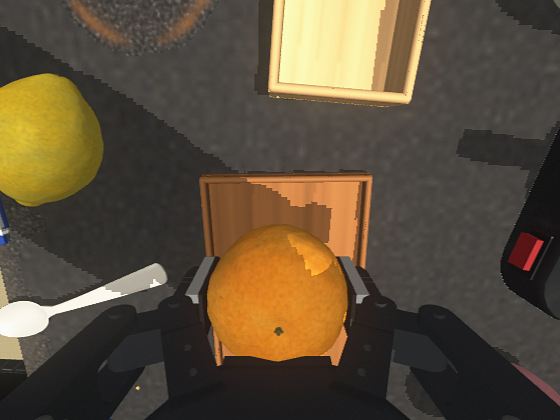

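The wrist view shows the mandarin held over the tray's near end, with the tray's edge corners at (201,178) and (372,176). It is nearly centred and needs about 6 mm to the right. I lower and release.

>>> {"method": "carry_out", "body": {
  "rows": [
    [[0,0.15,0.5],[0,0,0],1],
    [[0,0.15,0.9],[0,0,0],1],
    [[0,0.15,1.05],[0,0,0],1],
    [[0,0.15,1.05],[0,0,0],1],
    [[0,0.15,1.05],[0,0,0],-0.6]
  ]
}}

```text
clock: 9.07
eef_pos: [0.5541, -0.2573, 0.0125]
tcp_rot: [2.164, 2.276, 0.0]
contact_force: [-0.2, -0.1, 0.3]
finger_gap: 0.0682
grip_force: 0.0
```

>>> {"method": "carry_out", "body": {
  "rows": [
    [[0,0,0],[0,0,0],-0.7],
    [[0,0,0],[0,0,0],-0.7],
    [[0,0,-0.6],[0,0,0],-0.7],
    [[0,0,-1.6],[0,0,0],-0.7],
    [[0,0,-2.4],[0,0,0],-0.9]
  ]
}}

```text
clock: 9.7
eef_pos: [0.554, -0.2572, 0.1094]
tcp_rot: [2.164, 2.276, 0.0]
contact_force: [-0.3, -0.7, 0.2]
finger_gap: 0.0808
grip_force: 0.0
```

```bash
python3 - <<'E'
from fit import *
plan((.46,-.13,.12,-27),(.4125,-.2015,.05,-27))
get_image("top");get_image("side")
for cams in (("top",),("side",)):
    print(fit(cams,"mandarin_center",(.552,-.2575,0),.004), fit(cams,"lemon_center",(.4125,-.2015,1.1)))
E
```

```text
t 9.70 pos [ 0.554  -0.2572  0.1094] gap 0.0808 F [-0.3 -0.7  0.2] grip 0.0
  -> (0.46, -0.13, 0.12, -27) shift [ 3.29 -2.19 -0.27] turn [0.01 0.   4.98]
  -> (0.4125, -0.2015, 0.05, -27) shift [-2.13 -0.25  1.75] turn [0. 0. 0.]
(array([ 0.552 , -0.2575]), np.float64(0.0), 0) (array([ 0.4125, -0.2015,  0.5   ]), np.float64(0.0), 0)
(array([ 0.54997559, -0.2606582 ]), np.float64(0.1094420600858369), 1) (array([ 0.4109015 , -0.19769376,  1.12023743]), np.float64(0.20524017467248912), 1)
```

>>> {"method": "carry_out", "body": {
  "rows": [
    [[0.1,-1.0,-0.2],[0,0,0],-1],
    [[0.1,-2.2,-0.4],[0,0,1.5],-1],
    [[0.1,-3.4,-0.5],[0,0,3.0],-1],
    [[0.1,-4.0,-0.5],[0,0,5.0],-1],
    [[0.1,-4.0,-0.5],[0,0,5.0],-1]
  ]
}}

```text
clock: 10.62
eef_pos: [0.3924, -0.2609, 0.1273]
tcp_rot: [-2.682, -1.634, 0.001]
contact_force: [0.8, -0.1, 0.5]
finger_gap: 0.0853
grip_force: 0.0
```

>>> {"method": "carry_out", "body": {
  "rows": [
    [[0,0,0],[0,0,0],-1],
    [[0,0,0],[0,0,0],-1]
  ]
}}

```text
clock: 10.88
eef_pos: [0.3945, -0.2611, 0.1274]
tcp_rot: [-2.678, -1.642, 0.0]
contact_force: [0.5, -0.3, -0.6]
finger_gap: 0.0851
grip_force: 0.0
```

```bash
python3 - <<'E'
from fit import *
W=get_image("wrist");cv2.imwrite("pics/w3.png",W[:,:,::-1])
x,f,k=fit(("wrist",),"lemon_center",(.4125,-.2015,1.1));print(x.round(4),f)
t=np.degrees(x[2])%180-90; print(t)
plan((x[0],x[1],.06,t),(x[0],x[1],0.001,t))
E
```

```text
[ 0.413  -0.1996  1.2085] 0.08511389722761786
-20.75742243290999
t 10.97 pos [ 0.3943 -0.2611  0.1275] gap 0.0852 F [-0.4 -0.5 -0.4] grip 0.0
  -> (np.float64(0.41299356017486477), np.float64(-0.19962884210177528), 0.06, np.float64(-20.75742243290999)) shift [ 1.58 -0.28  1.69] turn [-0.   -0.   -1.04]
  -> (np.float64(0.41299356017486477), np.float64(-0.19962884210177528), 0.001, np.float64(-20.75742243290999)) shift [0.   0.   1.48] turn [0. 0. 0.]
```

View pics/w3.png

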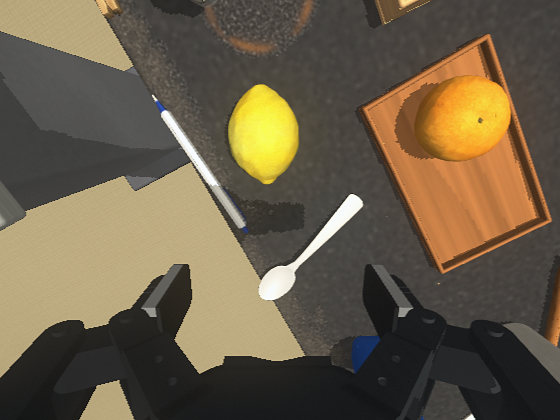

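The wrist view shows the lemon at (264,133) with its axis almost along the tool x, the mandarin inside the wooden tray, the spoon at (310,250) and the pen at (200,165). I grasp the lemon.

>>> {"method": "carry_out", "body": {
  "rows": [
    [[0.8,-0.15,0.4],[0,0,-0.3],-0.8],
    [[1.58,-0.28,1.0],[0,0,-0.4],-0.8],
    [[1.58,-0.28,2.0],[0,0,-0.4],-0.8],
    [[1.58,-0.28,2.9],[0,0,-0.4],-0.8],
    [[1.58,-0.28,3.15],[0,0,-0.4],-0.8]
  ]
}}

```text
clock: 11.6
eef_pos: [0.4121, -0.199, 0.0003]
tcp_rot: [-2.642, -1.694, 0.002]
contact_force: [0.0, -0.0, -0.2]
finger_gap: 0.0768
grip_force: 0.0
```

>>> {"method": "carry_out", "body": {
  "rows": [
    [[0,0,0],[0,0,0],-0.8],
    [[0,0,0],[0,0,0],1],
    [[0,0,0],[0,0,0],1],
    [[0,0,0],[0,0,0],1],
    [[0,0,0],[0,0,0],1]
  ]
}}

```text
clock: 12.22
eef_pos: [0.4133, -0.2003, 0.0034]
tcp_rot: [2.643, 1.693, 0.001]
contact_force: [-4.2, 3.0, 19.1]
finger_gap: 0.0524
grip_force: 59.0
```

>>> {"method": "carry_out", "body": {
  "rows": [
    [[0,0,-0.3],[0,0,0],1],
    [[0,0,-1.0],[0,0,0],1],
    [[0,0,-2.0],[0,0,0],1],
    [[0,0,-2.5],[0,0,0],1],
    [[0,0,-2.5],[0,0,0],1]
  ]
}}

```text
clock: 12.85
eef_pos: [0.4135, -0.2004, 0.1036]
tcp_rot: [2.643, 1.693, 0.002]
contact_force: [0.5, 0.4, -0.8]
finger_gap: 0.0526
grip_force: 62.9
```

```bash
python3 - <<'E'
from fit import *
y=np.radians(3.2);ft=np.array([.555,-.3035])
m=ft-.044*np.array([-np.sin(y),np.cos(y)]);print(m)
plan((*m,.10,3.2))
E
```

```text
[ 0.55745615 -0.34743139]
t 12.85 pos [ 0.4135 -0.2004  0.1036] gap 0.0526 F [ 0.5  0.4 -0.8] grip 62.9
  -> (np.float64(0.5574561462196993), np.float64(-0.34743139362400716), 0.1, 3.2) shift [-1.83  4.8   0.11] turn [ 0.03  0.01 -4.65]
```

>>> {"method": "carry_out", "body": {
  "rows": [
    [[-0.6,1.3,0],[0,0,-1.5],1],
    [[-1.2,2.7,0],[0,0,-3.0],1],
    [[-1.75,4.0,0],[0,0,-4.65],1],
    [[-1.75,4.8,0],[0,0,-4.65],1],
    [[-1.75,4.8,0],[0,0,-4.65],1]
  ]
}}

```text
clock: 13.48
eef_pos: [0.5588, -0.3444, 0.0999]
tcp_rot: [-2.158, -2.281, 0.0]
contact_force: [-1.4, 0.4, -0.9]
finger_gap: 0.0522
grip_force: 63.1
```

>>> {"method": "carry_out", "body": {
  "rows": [
    [[0,0,0.6],[0,0,0],1],
    [[0,0,1.2],[0,0,0],1],
    [[0,0,1.2],[0,0,0],1]
  ]
}}

```text
clock: 13.85
eef_pos: [0.5561, -0.3424, 0.052]
tcp_rot: [-2.156, -2.279, 0.001]
contact_force: [0.1, 0.0, -1.5]
finger_gap: 0.052
grip_force: 63.1
```

```bash
python3 - <<'E'
from fit import *
plan((.557,-.345,.009,3.2))
W=get_image("wrist");cv2.imwrite("pics/w4.png",W[:,:,::-1])
E
```

```text
t 13.85 pos [ 0.5561 -0.3424  0.052 ] gap 0.0520 F [ 0.1  0.  -1.5] grip 63.1
  -> (0.557, -0.345, 0.009, 3.2) shift [-0.07  0.02  1.07] turn [-0.03 -0.03 -0.  ]
```

View pics/w4.png

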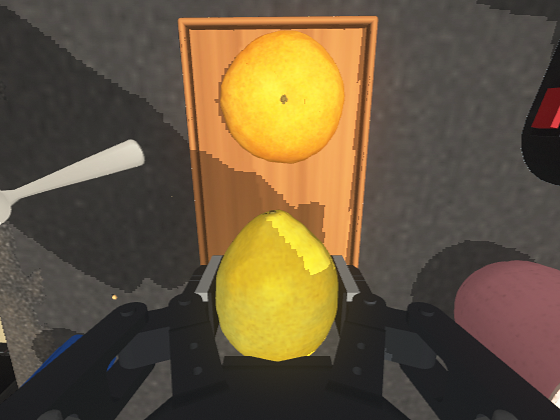

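The wrist view shows the lemon lengthwise at (277,285), centred between the tray walls, with the mandarin clear at (284,97). I lower, release and go on to the spoon.

>>> {"method": "carry_out", "body": {
  "rows": [
    [[-0.03,0,0.5],[0,0,0],1],
    [[-0.03,0,0.9],[0,0,0],1],
    [[-0.03,0,1.08],[0,0,0],1],
    [[-0.03,0,1.08],[0,0,0],1],
    [[-0.03,0,1.08],[0,0,0],-0.5]
  ]
}}

```text
clock: 14.52
eef_pos: [0.5582, -0.3452, 0.0113]
tcp_rot: [2.158, 2.282, 0.0]
contact_force: [-1.1, 0.0, -0.3]
finger_gap: 0.064
grip_force: 0.0
```

>>> {"method": "carry_out", "body": {
  "rows": [
    [[0,0,0],[0,0,0],-0.55],
    [[0,0,0],[0,0,0],-0.55],
    [[0,0,-0.6],[0,0,0],-0.55],
    [[0,0,-1.6],[0,0,0],-0.55],
    [[0,0,-2.8],[0,0,0],-0.55]
  ]
}}

```text
clock: 15.15
eef_pos: [0.5575, -0.3446, 0.1235]
tcp_rot: [-2.158, -2.281, 0.0]
contact_force: [0.9, -1.2, -0.1]
finger_gap: 0.0661
grip_force: 0.0
```

```bash
python3 - <<'E'
from fit import *
for c in("top","side"):
    get_image(c)
    for r in regions_of(c,"teaspoon_center"):
        ys,xs=np.nonzero(r["mask"]); 
        if len(xs)<5: continue
        w=np.array([ray(c,u,v,.004)[:2] for u,v in zip(xs,ys)]); m=w.mean(0); V=np.linalg.svd(w-m)[2][0] if 0 else np.linalg.eigh(np.cov(w.T))[1][:,-1]
        s=(w-m)@V; print(c,r["conf"],"mid",(m+V*(s.max()+s.min())/2).round(4),"len",s.ptp() if hasattr(s,'ptp') else s.max()-s.min(),"ang",np.degrees(np.arctan2(V[1],V[0])))
plan((.36,-.36,.13,-68))
E
```

```text
side 0.82 mid [ 0.3972 -0.317 ] len 0.13279988303136847 ang -159.00104774250116
side 0.67 mid [ 0.4416 -0.0252] len 0.1436249863193093 ang 66.65220915129134
t 15.35 pos [ 0.5583 -0.3452  0.1233] gap 0.0659 F [-0.2 -0.  -0.5] grip 0.0
  -> (0.36, -0.36, 0.13, -68) shift [-0.1  -4.97 -0.17] turn [ 0.02  0.   11.86]
```

>>> {"method": "carry_out", "body": {
  "rows": [
    [[0,-1.3,-0.1],[0,0,1.5],-0.3],
    [[0,-2.6,-0.2],[0,0,3.0],-0.3],
    [[0.1,-3.9,-0.2],[0,0,4.5],-0.3],
    [[0.2,-5.3,-0.2],[0,0,6.0],-0.3],
    [[0.2,-5.3,-0.2],[0,0,7.5],-0.3]
  ]
}}

```text
clock: 15.98
eef_pos: [0.3424, -0.3475, 0.1297]
tcp_rot: [-2.871, -1.27, 0.001]
contact_force: [0.5, -1.0, 0.1]
finger_gap: 0.0556
grip_force: 0.0
```

>>> {"method": "carry_out", "body": {
  "rows": [
    [[0,0,0],[0,0,1.5],0],
    [[0,0,0],[0,0,3.0],0],
    [[0,0,0],[0,0,4.5],0],
    [[0,0,0],[0,0,4.5],0],
    [[0,0,0],[0,0,4.5],0]
  ]
}}

```text
clock: 16.6
eef_pos: [0.3456, -0.3484, 0.1301]
tcp_rot: [-3.086, -0.583, 0.001]
contact_force: [0.3, 0.4, -0.1]
finger_gap: 0.0427
grip_force: 0.0
```

```bash
python3 - <<'E'
from fit import *
W=get_image("wrist");cv2.imwrite("pics/w5.png",W[:,:,::-1]); c=get_calibration("wrist")
for r in regions_of("wrist","teaspoon_center"):
    ys,xs=np.nonzero(r["mask"])
    if len(xs)<5: continue
    w=np.array([ray(c,u,v,.004,c)[:2] for u,v in zip(xs,ys)]); m=w.mean(0); V=np.linalg.eigh(np.cov(w.T))[1][:,-1]
    s=(w-m)@V; print(r["conf"],r["extent"],"mid",(m+V*(s.max()+s.min())/2).round(4),"len",s.max()-s.min(),"ang",np.degrees(np.arctan2(V[1],V[0])))
plan((.397,-.317,.003,-69))
E
```

```text
0.79 [247.9, 49.4, 279.6, 213.4] mid [ 0.3995 -0.3155] len 0.1404826977482443 ang -158.47318215739605
t 16.70 pos [ 0.3457 -0.3486  0.1303] gap 0.0423 F [-0.2  0.3 -0. ] grip 0.0
  -> (0.397, -0.317, 0.003, -69) shift [ 1.48 -0.27  3.18] turn [-0.    0.    0.05]
```

View pics/w5.png

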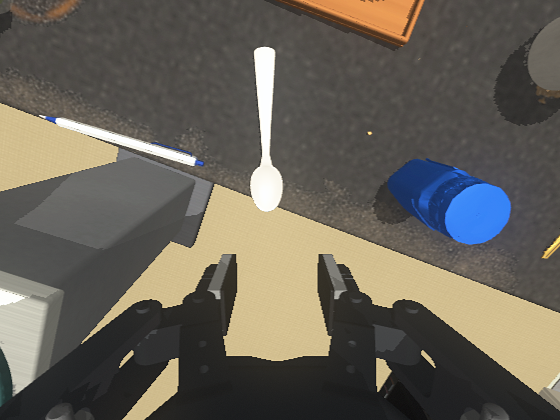

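The wrist view shows the spoon from (264,50) to (265,212), parallel to the tool x, with its middle at (0.3995,-0.3155). I grasp there.

>>> {"method": "carry_out", "body": {
  "rows": [
    [[0.8,-0.15,0.5],[0,0,0],0],
    [[1.55,-0.29,1.2],[0,0,0],0],
    [[1.55,-0.29,2.2],[0,0,0],0],
    [[1.55,-0.29,3.0],[0,0,0],0],
    [[1.55,-0.29,3.22],[0,0,0],0]
  ]
}}

```text
clock: 17.32
eef_pos: [0.3987, -0.3146, 0.0004]
tcp_rot: [-3.085, -0.579, 0.002]
contact_force: [-0.1, -0.2, -0.1]
finger_gap: 0.0429
grip_force: 0.0
```

>>> {"method": "carry_out", "body": {
  "rows": [
    [[0,0,0],[0,0,0],0],
    [[0,0,0],[0,0,0],1],
    [[0,0,0],[0,0,0],1],
    [[0,0,0],[0,0,0],1],
    [[0,0,0],[0,0,0],1]
  ]
}}

```text
clock: 17.95
eef_pos: [0.3999, -0.3161, 0.0033]
tcp_rot: [3.086, 0.577, 0.002]
contact_force: [-2.3, 0.8, 8.9]
finger_gap: 0.021
grip_force: 58.4
```

>>> {"method": "carry_out", "body": {
  "rows": [
    [[0,0,-0.3],[0,0,0],1],
    [[0,0,-1.2],[0,0,0],1],
    [[0,0,-2.4],[0,0,0],1],
    [[0,0,-3.3],[0,0,0],1],
    [[0,0,-3.3],[0,0,0],1]
  ]
}}

```text
clock: 18.58
eef_pos: [0.4005, -0.3166, 0.1373]
tcp_rot: [3.083, 0.577, 0.005]
contact_force: [0.3, 0.4, -0.4]
finger_gap: 0.021
grip_force: 58.8
```

```bash
python3 - <<'E'
from fit import *
plan((.45,-.1,.14,-40),(.5775,.105,.14,-1))
W=get_image("wrist");cv2.imwrite("pics/w6.png",cv2.resize(W[150:420],None,fx=.8,fy=.8)[:,:,::-1])
E
```

```text
t 18.57 pos [ 0.4005 -0.3166  0.1373] gap 0.0210 F [ 0.3  0.4 -0.4] grip 58.8
  -> (0.45, -0.1, 0.14, -40) shift [ 3.11 -4.6  -0.08] turn [ 0.06 -0.01 -4.8 ]
  -> (0.5775, 0.105, 0.14, -1) shift [ 5.97 -0.85  0.  ] turn [ 0.   0.  -6.5]
```

View pics/w6.png

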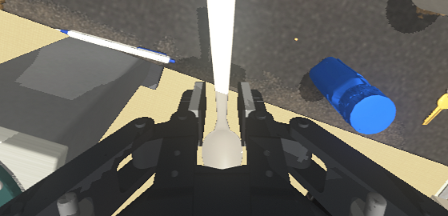

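The spoon is held level and aligned with the fingers (handle at (222,50) in the crop). I carry it to the steel tray.

>>> {"method": "carry_out", "body": {
  "rows": [
    [[0.8,-1.2,0],[0,0,-1.2],1],
    [[1.6,-2.3,0],[0,0,-2.4],1],
    [[2.4,-3.5,0],[0,0,-3.6],1],
    [[3.1,-4.6,0],[0,0,-4.8],1],
    [[3.1,-4.6,0],[0,0,-4.8],1]
  ]
}}

```text
clock: 19.25
eef_pos: [0.4481, -0.096, 0.1333]
tcp_rot: [-2.842, -1.335, 0.001]
contact_force: [-0.6, -0.8, -0.3]
finger_gap: 0.0208
grip_force: 58.8
```

>>> {"method": "carry_out", "body": {
  "rows": [
    [[1.5,-0.2,0],[0,0,-1.5],1],
    [[3.0,-0.4,0],[0,0,-3.0],1],
    [[4.5,-0.6,0],[0,0,-4.5],1],
    [[5.9,-0.8,0],[0,0,-6.0],1],
    [[5.9,-0.8,0],[0,0,-6.5],1]
  ]
}}

```text
clock: 19.88
eef_pos: [0.5771, 0.1042, 0.1326]
tcp_rot: [-2.235, -2.207, 0.001]
contact_force: [-1.3, -0.4, -0.0]
finger_gap: 0.0211
grip_force: 58.8
```

>>> {"method": "carry_out", "body": {
  "rows": [
    [[0,0,0.5],[0,0,0],1],
    [[0,0,1.0],[0,0,0],1],
    [[0,0,1.5],[0,0,0],1],
    [[0,0,1.5],[0,0,0],1]
  ]
}}

```text
clock: 20.38
eef_pos: [0.5748, 0.1013, 0.0722]
tcp_rot: [-2.241, -2.198, 0.004]
contact_force: [0.5, -0.0, -0.6]
finger_gap: 0.0213
grip_force: 58.8
```

```bash
python3 - <<'E'
from fit import *
plan((.5775,.105,.008,-1))
W=get_image("wrist");cv2.imwrite("pics/w7.png",W[:,:,::-1])
E
```

```text
t 20.38 pos [0.5748 0.1013 0.0722] gap 0.0213 F [ 0.5 -0.  -0.6] grip 58.8
  -> (0.5775, 0.105, 0.008, -1) shift [0.09 0.07 1.61] turn [-0.03  0.   -0.02]
```

View pics/w7.png

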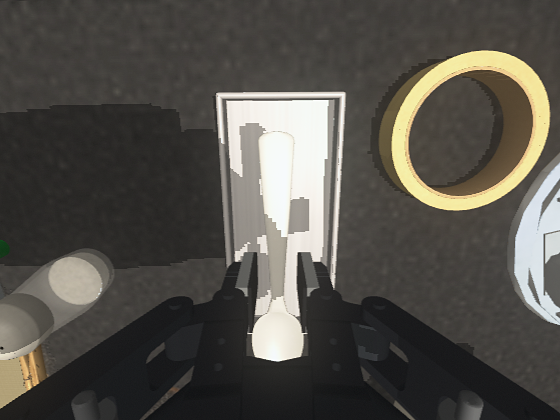

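The spoon is centred over the steel tray (handle end (277,135), tray end corners (217,95) and (345,94)). I lower and release.

>>> {"method": "carry_out", "body": {
  "rows": [
    [[0.08,0.07,0.6],[0,0,0],1],
    [[0.08,0.07,1.2],[0,0,0],1],
    [[0.08,0.07,1.55],[0,0,0],1],
    [[0.08,0.07,1.65],[0,0,0],1],
    [[0.08,0.07,1.65],[0,0,0],1]
  ]
}}

```text
clock: 21.05
eef_pos: [0.579, 0.1053, 0.0083]
tcp_rot: [2.241, 2.201, 0.001]
contact_force: [-0.5, -0.3, -0.2]
finger_gap: 0.021
grip_force: 58.8
```

>>> {"method": "carry_out", "body": {
  "rows": [
    [[0,0,0],[0,0,0],0.25],
    [[0,0,0],[0,0,0],0.25],
    [[0,0,0],[0,0,0],0.25],
    [[0,0,-0.7],[0,0,0],0.25],
    [[0,0,-1.5],[0,0,0],0.2]
  ]
}}

```text
clock: 21.68
eef_pos: [0.5782, 0.1054, 0.0683]
tcp_rot: [-2.241, -2.201, 0.001]
contact_force: [0.2, 0.2, -0.1]
finger_gap: 0.034
grip_force: 0.0
```

>>> {"method": "carry_out", "body": {
  "rows": [
    [[0,0,-1.2],[0,0,0],0],
    [[0,0,-2.4],[0,0,0],-0.3],
    [[0,0,-2.4],[0,0,0],-0.3]
  ]
}}

```text
clock: 22.05
eef_pos: [0.5803, 0.1055, 0.1673]
tcp_rot: [2.238, 2.199, 0.007]
contact_force: [1.0, 0.4, -0.1]
finger_gap: 0.0555
grip_force: 0.0
```

```bash
python3 - <<'E'
from fit import *
W=get_image("wrist"); c=get_calibration("wrist")
for r in regions_of("wrist","teaspoon_center"):
    ys,xs=np.nonzero(r["mask"])
    if len(xs)<5: continue
    w=np.array([ray(c,u,v,.008,c)[:2] for u,v in zip(xs,ys)]); m=w.mean(0); V=np.linalg.eigh(np.cov(w.T))[1][:,-1]
    s=(w-m)@V; print(r["conf"],r["extent"],"mid",(m+V*(s.max()+s.min())/2).round(4),"len",s.max()-s.min(),"ang",np.degrees(np.arctan2(V[1],V[0])))
plan((.43,.00,.16,0))
E
```

```text
0.93 [261.2, 125.3, 288.1, 259.5] mid [0.5773 0.1064] len 0.13932333769330557 ang 89.61204546615424
t 22.15 pos [0.5786 0.1054 0.1638] gap 0.0555 F [ 0.4 -0.9 -1. ] grip 0.0
  -> (0.43, 0.0, 0.16, 0) shift [-2.7  -3.67  0.09] turn [ 0.   -0.   -0.17]
```

The spoon sits mid-tray and aligned. Now I view the salt shaker.

>>> {"method": "carry_out", "body": {
  "rows": [
    [[-0.6,-1.2,0.1],[0,0,0],-0.6],
    [[-1.3,-2.4,0.1],[0,0,-0.17],-0.7],
    [[-2.0,-3.7,0.1],[0,0,-0.17],-0.7],
    [[-2.4,-3.8,0.1],[0,0,-0.17],-0.7],
    [[-2.4,-3.8,0.1],[0,0,-0.17],-0.7]
  ]
}}

```text
clock: 22.78
eef_pos: [0.4241, 0.0116, 0.1591]
tcp_rot: [-2.223, -2.219, 0.001]
contact_force: [0.9, 0.5, -0.5]
finger_gap: 0.0726
grip_force: 0.0
```

>>> {"method": "carry_out", "body": {
  "rows": [
    [[0,0,0],[0,0,0],-0.7],
    [[0,0,0],[0,0,0],-0.7]
  ]
}}

```text
clock: 23.02
eef_pos: [0.4253, 0.0126, 0.1594]
tcp_rot: [-2.22, -2.222, 0.001]
contact_force: [-0.3, 0.2, -0.5]
finger_gap: 0.0722
grip_force: 0.0
```

```bash
python3 - <<'E'
from fit import *
W=get_image("wrist");cv2.imwrite("pics/w8.png",W[:,:,::-1])
x,f,k=fit(("wrist",),"salt_shaker_center");print(x.round(4),f,k)
for n,z in (("salt_shaker_center",.075),("caddy",.036)):
    for r in regions_of("wrist",n): print(n,r["conf"],np.round(r["extent"]))
print(fit(("wrist",),"caddy"))
plan((x[0],x[1],.042,0))
E
```

```text
[0.4235 0.0694] 0.12389791183294663 1
salt_shaker_center 0.82 [253. 124. 295. 173.]
salt_shaker_center 0.29 [419.  16. 462. 176.]
caddy 0.74 [376. 234. 469. 320.]
(array([ 0.57582109, -0.09840278, -0.00067884]), np.float64(0.45243531202435316), 1)
t 23.27 pos [0.4251 0.0123 0.1597] gap 0.0728 F [-0.7  1.3 -0.4] grip 0.0
  -> (np.float64(0.4235340107083322), np.float64(0.06937518373131756), 0.042, 0) shift [ 1.43 -0.04  2.94] turn [-0. -0.  0.]
```

View pics/w8.png

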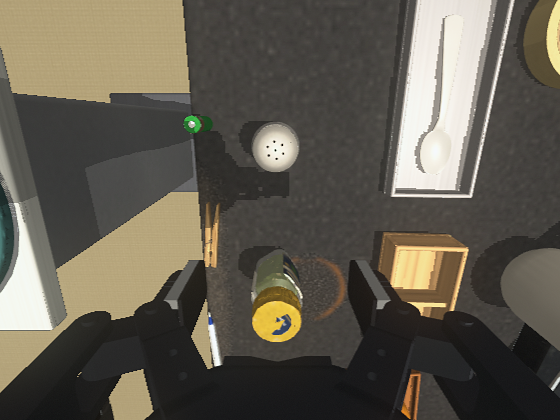

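The wrist view shows the salt cap at (276,147), the spoon right way up in the steel tray at (443,90), and the jar at (277,315). I grasp the salt.

>>> {"method": "carry_out", "body": {
  "rows": [
    [[0.7,0,0],[0,0,0],-0.7],
    [[1.4,-0.03,0.5],[0,0,0],-0.7],
    [[1.4,-0.03,1.5],[0,0,0],-0.7],
    [[1.4,-0.03,2.5],[0,0,0],-0.7],
    [[1.4,-0.03,2.93],[0,0,0],-0.7]
  ]
}}

```text
clock: 23.9
eef_pos: [0.4228, 0.0683, 0.0409]
tcp_rot: [-2.22, -2.221, 0.002]
contact_force: [1.3, -0.5, -0.0]
finger_gap: 0.0725
grip_force: 0.0
```

>>> {"method": "carry_out", "body": {
  "rows": [
    [[0,0,0],[0,0,0],-0.7],
    [[0,0,0],[0,0,0],1],
    [[0,0,0],[0,0,0],1],
    [[0,0,0],[0,0,0],1],
    [[0,0,0],[0,0,0],1]
  ]
}}

```text
clock: 24.52
eef_pos: [0.4245, 0.0681, 0.0437]
tcp_rot: [2.22, 2.22, 0.002]
contact_force: [-2.1, 0.0, 12.2]
finger_gap: 0.0346
grip_force: 58.7
```

>>> {"method": "carry_out", "body": {
  "rows": [
    [[0,0,0],[0,0,0],1],
    [[0,0,-0.3],[0,0,0],1],
    [[0,0,-1.0],[0,0,0],1],
    [[0,0,-2.0],[0,0,0],1],
    [[0,0,-2.2],[0,0,0],1]
  ]
}}

```text
clock: 25.15
eef_pos: [0.425, 0.0681, 0.1334]
tcp_rot: [2.219, 2.219, 0.005]
contact_force: [-0.5, -0.4, -1.8]
finger_gap: 0.0343
grip_force: 59.7
```

```bash
python3 - <<'E'
from fit import *
plan((.574,-.065,.13,-1.5))
get_image("side"); print([ (r["conf"],np.round(r["extent"])) for r in regions_of("side","salt_shaker_center")])
E
```

```text
t 25.15 pos [0.425  0.0681 0.1334] gap 0.0343 F [-0.5 -0.4 -1.8] grip 59.7
  -> (0.574, -0.065, 0.13, -1.5) shift [-3.33  3.72  0.1 ] turn [0.04 0.   0.25]
[(0.81, array([208., 137., 223., 168.])), (0.68, array([246., 155., 272., 178.]))]
```

>>> {"method": "carry_out", "body": {
  "rows": [
    [[-0.8,0.9,0],[0,0,0.1],1],
    [[-1.6,1.8,0],[0,0,0.25],1],
    [[-2.5,2.8,0],[0,0,0.25],1],
    [[-3.3,3.7,0],[0,0,0.25],1],
    [[-3.3,3.7,0],[0,0,0.25],1]
  ]
}}

```text
clock: 25.88
eef_pos: [0.5731, -0.0659, 0.1287]
tcp_rot: [-2.252, -2.189, 0.001]
contact_force: [-0.4, 0.2, -1.5]
finger_gap: 0.0345
grip_force: 59.7
```

>>> {"method": "carry_out", "body": {
  "rows": [
    [[0,0,0],[0,0,0],1],
    [[0,0,0.3],[0,0,0],1],
    [[0,0,0.3],[0,0,0],1]
  ]
}}

```text
clock: 26.25
eef_pos: [0.5707, -0.0631, 0.1175]
tcp_rot: [-2.248, -2.192, 0.002]
contact_force: [0.3, 0.2, -1.4]
finger_gap: 0.0343
grip_force: 59.7
```

```bash
python3 - <<'E'
from fit import *
plan((.574,-.065,.05,-1.5))
W=get_image("wrist");cv2.imwrite("pics/w9.png",W[:,:,::-1])
import json,pickle;pickle.dump(get_calibration("wrist"),open("c9.pkl","wb"))
get_image("top");get_image("side")
for c in("top","side"):print(c,fit((c,),"caddy"),fit((c,),"spice_counter_center"))
E
```

```text
t 26.25 pos [ 0.5707 -0.0631  0.1175] gap 0.0343 F [ 0.3  0.2 -1.4] grip 59.7
  -> (0.574, -0.065, 0.05, -1.5) shift [-0.04  0.09  1.69] turn [-0.02 -0.    0.01]
top (array([ 0.57392715, -0.10442065,  0.02345913]), np.float64(0.43517915309446253), 1) (array([ 0.42485046, -0.07180493]), np.float64(0.32209737827715357), 1)
side (array([ 0.57234201, -0.1011711 , -0.0214159 ]), np.float64(0.10401891252955087), 1) (array([ 0.42288721, -0.07136694]), np.float64(0.09780775716694767), 1)
```

View pics/w9.png

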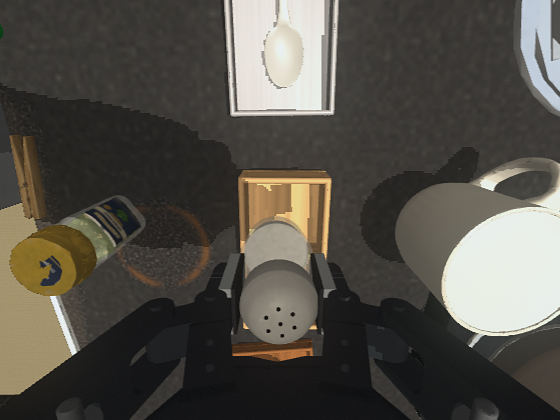

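The wrist view shows the salt upright over the +y bay, with the caddy's near outer corners at (240,171) and (331,170) and the white mug clear on the right. I compute the bay from those corners.

```bash
python3 - <<'E'
from fit import *
import pickle;c=pickle.load(open("c9.pkl","rb"))
a=ray("w",240,171,.0365,c);b=ray("w",331,170,.0365,c);print(a,b)
d=(b-a)[:2];print(np.linalg.norm(d),np.degrees(np.arctan2(d[1],d[0])));d/=np.linalg.norm(d);m=((a+b)/2)[:2];n=np.array([d[1],-d[0]])
print("bay+",m+n*.036,"centre",m+n*.0695,"bay-",m+n*.103)
E
```

```text
[ 0.54382826 -0.02357991  0.0365    ] [ 0.61318532 -0.02452108  0.0365    ]
0.06936344385843639 -0.7774550113722987
bay+ [ 0.57801831 -0.06004718] centre [ 0.57756376 -0.0935441 ] bay- [ 0.57710921 -0.12704101]
```

>>> {"method": "carry_out", "body": {
  "rows": [
    [[0,0.13,0.4],[0,0,0],1],
    [[0,0.13,0.8],[0,0,0],1],
    [[0,0.13,1.1],[0,0,0],1],
    [[0,0.13,1.4],[0,0,0],1],
    [[0,0.13,1.4],[0,0,0],1]
  ]
}}

```text
clock: 27.22
eef_pos: [0.5765, -0.0639, 0.0616]
tcp_rot: [-2.249, -2.191, 0.001]
contact_force: [-0.4, -0.0, -0.6]
finger_gap: 0.0342
grip_force: 59.7
```

>>> {"method": "carry_out", "body": {
  "rows": [
    [[0,0,0.15],[0,0,0],1],
    [[0,0,0.3],[0,0,0],1],
    [[0,0,0.3],[0,0,0],1]
  ]
}}

```text
clock: 27.6
eef_pos: [0.5768, -0.064, 0.0502]
tcp_rot: [-2.25, -2.192, 0.0]
contact_force: [0.6, 0.0, -1.6]
finger_gap: 0.0341
grip_force: 59.7
```

```bash
python3 - <<'E'
from fit import *
plan()
W=get_image("wrist");cv2.imwrite("pics/w10.png",W[:,:,::-1])
E
```

```text
t 27.60 pos [ 0.5768 -0.064   0.0502] gap 0.0341 F [ 0.6  0.  -1.6] grip 59.7
```

View pics/w10.png

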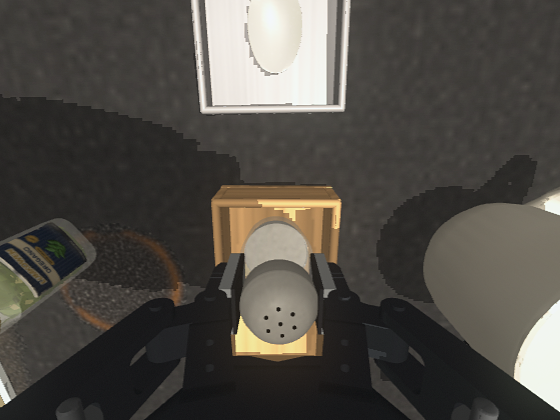

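The salt is inside the bay and centred (276,300). I release it.

>>> {"method": "carry_out", "body": {
  "rows": [
    [[0,0,0.06],[0,0,0],1],
    [[0,0,0.06],[0,0,0],1],
    [[0,0,0.06],[0,0,0],0],
    [[0,0,0.06],[0,0,0],-0.3],
    [[0,0,0.06],[0,0,0],-0.3]
  ]
}}

```text
clock: 28.28
eef_pos: [0.577, -0.064, 0.0482]
tcp_rot: [2.25, 2.192, 0.0]
contact_force: [-1.4, 0.2, -0.5]
finger_gap: 0.0554
grip_force: 0.0
```

>>> {"method": "carry_out", "body": {
  "rows": [
    [[0,0,0],[0,0,0],-0.4],
    [[0,0,0],[0,0,0],-0.4],
    [[0,0,-0.7],[0,0,0],-0.4],
    [[0,0,-1.7],[0,0,0],-0.4],
    [[0,0,-2.7],[0,0,0],-0.4]
  ]
}}

```text
clock: 28.9
eef_pos: [0.5768, -0.064, 0.1573]
tcp_rot: [-2.25, -2.192, 0.0]
contact_force: [0.8, -1.1, 0.3]
finger_gap: 0.0597
grip_force: 0.0
```

```bash
python3 - <<'E'
from fit import *
plan((.423,-.13,.155,0),(.424,-.071,.048,0))
get_image("side"); M["salt_shaker_center"]=(M["salt_shaker_center"][0],(.577,-.064,0),0)
print(fit(("side",),"salt_shaker_center",(.577,-.064,0),.005))
E
```

```text
t 28.90 pos [ 0.5768 -0.064   0.1573] gap 0.0597 F [ 0.8 -1.1  0.3] grip 0.0
  -> (0.423, -0.13, 0.155, 0) shift [-1.75 -3.8   0.06] turn [-0.   -0.   -0.25]
  -> (0.424, -0.071, 0.048, 0) shift [1.48 0.03 2.67] turn [0. 0. 0.]
(array([ 0.5794375 , -0.05884375]), np.float64(0.21921182266009853), 1)
```

>>> {"method": "carry_out", "body": {
  "rows": [
    [[-0.5,-1.2,0],[0,0,-0.25],-0.5],
    [[-1.0,-2.5,0],[0,0,-0.25],-0.7],
    [[-1.75,-3.8,0],[0,0,-0.25],-0.7],
    [[-1.75,-3.8,0],[0,0,-0.25],-0.7],
    [[-1.75,-3.8,0],[0,0,-0.25],-0.7]
  ]
}}

```text
clock: 29.62
eef_pos: [0.4235, -0.1301, 0.1561]
tcp_rot: [2.222, 2.22, 0.0]
contact_force: [-0.1, -0.0, 0.1]
finger_gap: 0.0729
grip_force: 0.0
```

```bash
python3 - <<'E'
from fit import *
W=get_image("wrist");cv2.imwrite("pics/w11.png",W[:,:,::-1])
x,f,k=fit(("wrist",),"spice_counter_center");print(x.round(4),f,k)
plan((x[0],x[1],.048,0))
for n in("salt_shaker_center","caddy"):
    for r in regions_of("wrist",n): print(n,r["conf"],np.round(r["extent"]))
E
```

```text
[ 0.4251 -0.0693] 0.0846249225046497 1
t 29.73 pos [ 0.4239 -0.1298  0.156 ] gap 0.0725 F [ 0.5 -0.2 -0.7] grip 0.0
  -> (np.float64(0.42513562703132624), np.float64(-0.06931468725204468), 0.048, 0) shift [1.51 0.03 2.7 ] turn [ 0.   -0.    0.01]
salt_shaker_center 0.97 [414. 109. 518. 158.]
caddy 0.76 [380.  87. 504. 246.]
```

View pics/w11.png

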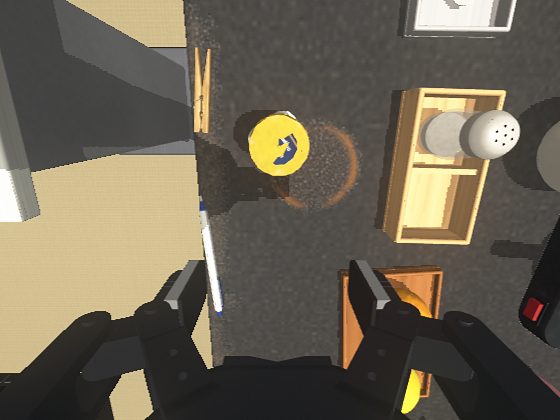

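The wrist view shows the salt standing in the far bay, the other bay empty at (435,205), and the jar cap at (278,145). I grasp the jar.

>>> {"method": "carry_out", "body": {
  "rows": [
    [[0.8,0,0],[0,0,0],-0.7],
    [[1.5,0.03,0.4],[0,0,0],-0.7],
    [[1.5,0.03,1.4],[0,0,0],-0.7],
    [[1.5,0.03,2.4],[0,0,0],-0.7],
    [[1.5,0.03,2.8],[0,0,0],-0.7]
  ]
}}

```text
clock: 30.45
eef_pos: [0.4238, -0.0691, 0.0422]
tcp_rot: [-2.218, -2.221, 0.002]
contact_force: [-0.7, 0.2, -0.2]
finger_gap: 0.0724
grip_force: 0.0
```

>>> {"method": "carry_out", "body": {
  "rows": [
    [[0,0,0],[0,0,0],-0.7],
    [[0,0,0],[0,0,0],1],
    [[0,0,0],[0,0,0],1],
    [[0,0,0],[0,0,0],1],
    [[0,0,0],[0,0,0],1]
  ]
}}

```text
clock: 31.08
eef_pos: [0.4252, -0.0702, 0.0454]
tcp_rot: [2.22, 2.22, 0.002]
contact_force: [-2.4, 1.8, 10.4]
finger_gap: 0.0446
grip_force: 59.7
```

>>> {"method": "carry_out", "body": {
  "rows": [
    [[0,0,0],[0,0,0],1],
    [[0,0,-0.3],[0,0,0],1],
    [[0,0,-1.0],[0,0,0],1],
    [[0,0,-2.0],[0,0,0],1],
    [[0,0,-2.5],[0,0,0],1]
  ]
}}

```text
clock: 31.7
eef_pos: [0.4251, -0.0702, 0.1471]
tcp_rot: [2.219, 2.22, 0.002]
contact_force: [0.5, -0.6, -1.8]
finger_gap: 0.0445
grip_force: 61.4
```

```bash
python3 - <<'E'
from fit import *
plan((.50,-.132,.145,-1),(.576,-.132,.145,-1))
E
```

```text
t 31.70 pos [ 0.4251 -0.0702  0.1471] gap 0.0445 F [ 0.5 -0.6 -1.8] grip 61.4
  -> (0.5, -0.132, 0.145, -1) shift [-1.54  1.87  0.06] turn [0.03 0.01 0.17]
  -> (0.576, -0.132, 0.145, -1) shift [0.03 1.9  0.  ] turn [0. 0. 0.]
```

>>> {"method": "carry_out", "body": {
  "rows": [
    [[-0.8,0.9,0],[0,0,0.15],1],
    [[-1.5,1.9,0],[0,0,0.15],1],
    [[-1.5,2.9,0],[0,0,0.15],1],
    [[-1.5,3.77,0],[0,0,0.15],1],
    [[-1.5,3.77,0],[0,0,0.15],1]
  ]
}}

```text
clock: 32.33
eef_pos: [0.5769, -0.1301, 0.1447]
tcp_rot: [2.238, 2.204, 0.001]
contact_force: [-0.8, 0.8, -0.3]
finger_gap: 0.0441
grip_force: 61.5
```

>>> {"method": "carry_out", "body": {
  "rows": [
    [[0,0,0],[0,0,0],1],
    [[0,0,0.5],[0,0,0],1],
    [[0,0,0.9],[0,0,0],1],
    [[0,0,0.9],[0,0,0],1]
  ]
}}

```text
clock: 32.83
eef_pos: [0.5738, -0.1298, 0.108]
tcp_rot: [-2.238, -2.203, 0.001]
contact_force: [-0.1, 0.1, -1.2]
finger_gap: 0.0447
grip_force: 61.5
```

```bash
python3 - <<'E'
from fit import *
plan((.576,-.131,.05,-1))
W=get_image("wrist");S=get_image("side");k=cv2.resize(S[150:250,230:340],None,fx=3,fy=3)
C=np.zeros((420,800,3),np.uint8);C[:,:470]=W[:,60:530];C[:300,470:800]=k;cv2.imwrite("pics/w12.png",C[:,:,::-1])
E
```

```text
t 32.83 pos [ 0.5738 -0.1298  0.108 ] gap 0.0447 F [-0.1  0.1 -1.2] grip 61.5
  -> (0.576, -0.131, 0.05, -1) shift [-0.03  0.06  1.45] turn [-0.01 -0.    0.01]
```

View pics/w12.png

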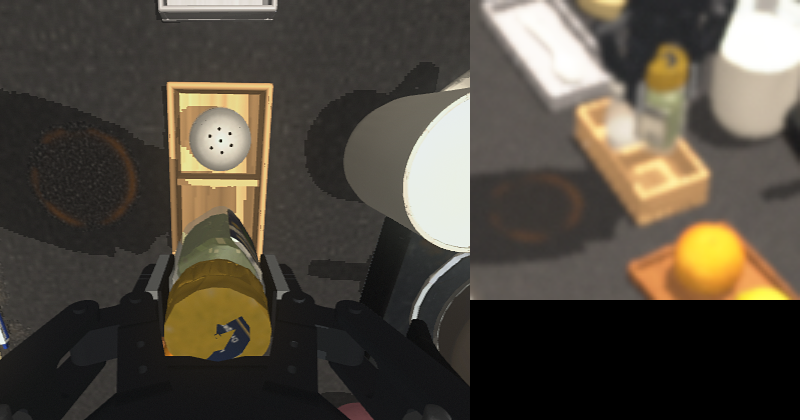

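The jar hangs upright over the -y bay, with the salt centred in its own bay at (220,138). I lower it stepwise while checking the force.

>>> {"method": "carry_out", "body": {
  "rows": [
    [[0,0.05,0.3],[0,0,0],1],
    [[0,0.05,0.6],[0,0,0],1],
    [[0,0.05,0.8],[0,0,0],1],
    [[0,0.05,1.0],[0,0,0],1],
    [[0,0.05,1.0],[0,0,0],1]
  ]
}}

```text
clock: 33.55
eef_pos: [0.5769, -0.1299, 0.0675]
tcp_rot: [-2.238, -2.203, 0.001]
contact_force: [-0.2, 0.2, -0.7]
finger_gap: 0.0446
grip_force: 61.5
```

>>> {"method": "carry_out", "body": {
  "rows": [
    [[0,0,0.15],[0,0,0],1],
    [[0,0,0.3],[0,0,0],1],
    [[0,0,0.42],[0,0,0],1],
    [[0,0,0.42],[0,0,0],1]
  ]
}}

```text
clock: 34.05
eef_pos: [0.577, -0.13, 0.0511]
tcp_rot: [-2.238, -2.204, 0.0]
contact_force: [0.4, -0.7, -0.8]
finger_gap: 0.0445
grip_force: 61.5
```

```bash
python3 - <<'E'
from fit import *
plan()
W=get_image("wrist");cv2.imwrite("pics/w13.png",W[60:400,120:440][:,:,::-1])
E
```

```text
t 34.05 pos [ 0.577  -0.13    0.0511] gap 0.0445 F [ 0.4 -0.7 -0.8] grip 61.5
```

View pics/w13.png

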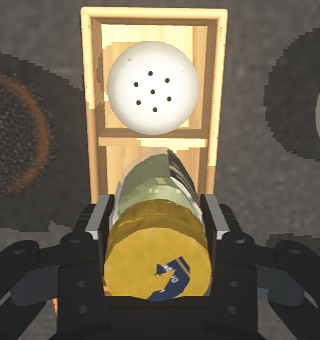

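The jar is down inside its bay, clear of the divider at (155,135). I release and retreat.

>>> {"method": "carry_out", "body": {
  "rows": [
    [[0,0,0.04],[0,0,0],1],
    [[0,0,0.04],[0,0,0],1],
    [[0,0,0.04],[0,0,0],-0.2],
    [[0,0,0.04],[0,0,0],-0.4],
    [[0,0,0.04],[0,0,0],-0.4]
  ]
}}

```text
clock: 34.72
eef_pos: [0.5772, -0.1301, 0.0498]
tcp_rot: [-2.239, -2.204, 0.0]
contact_force: [-0.8, 0.6, -1.0]
finger_gap: 0.0597
grip_force: 0.0
```

>>> {"method": "carry_out", "body": {
  "rows": [
    [[0,0,0],[0,0,0],-0.4],
    [[0,0,0],[0,0,0],-0.4],
    [[0,0,-0.7],[0,0,0],-0.4],
    [[0,0,-1.7],[0,0,0],-0.4],
    [[0,0,-2.7],[0,0,0],-0.4]
  ]
}}

```text
clock: 35.35
eef_pos: [0.577, -0.13, 0.159]
tcp_rot: [-2.239, -2.204, 0.0]
contact_force: [0.2, -0.0, -0.1]
finger_gap: 0.0599
grip_force: 0.0
```

>>> {"method": "carry_out", "body": {
  "rows": [
    [[0,-1.2,0],[0,0,0],-0.4],
    [[0,-2.4,0],[0,0,0],-0.4],
    [[0,-3.6,0],[0,0,0],-0.4],
    [[0,-4.2,-0.5],[0,0,0],-0.4],
    [[0,-4.2,-0.5],[0,0,0],-0.4]
  ]
}}

```text
clock: 35.98
eef_pos: [0.4086, -0.1276, 0.179]
tcp_rot: [2.238, 2.201, 0.001]
contact_force: [1.3, -0.7, 0.5]
finger_gap: 0.0598
grip_force: 0.0
```

```bash
python3 - <<'E'
from fit import *
plan()
T=get_image("top");S=get_image("side")
for n,x0 in (("lemon_center",(.557,-.346,1.6)),("mandarin_center",(.552,-.2575,0))):print(n,fit(("side",),n,x0,.004),fit(("top",),n,x0,.004))
for n,x0 in (("salt_shaker_center",(.577,-.064,0)),("spice_counter_center",(.577,-.13,0))):print(n,fit(("side",),n,x0,.005),fit(("top",),n,x0,.005))
A=cv2.resize(S[130:300,180:380],None,fx=2.4,fy=2.4);B=cv2.resize(T[140:210,145:265],None,fx=2.6,fy=2.6);D=cv2.resize(T[140:210,260:380],None,fx=2.6,fy=2.6)
C=np.zeros((410,800,3),np.uint8);C[:408,:480]=A;C[:182,480:792]=B;C[190:372,480:792]=D;cv2.imwrite("pics/end.png",C[:,:,::-1])
E
```

```text
t 35.98 pos [ 0.4086 -0.1276  0.179 ] gap 0.0598 F [ 1.3 -0.7  0.5] grip 0.0
lemon_center (array([ 0.55503675, -0.34675004,  1.22037359]), np.float64(0.16252390057361377), 1) (array([ 0.55884947, -0.34225597,  1.57678035]), np.float64(0.1188118811881188), 1)
mandarin_center (array([ 0.54790814, -0.26057645]), np.float64(0.08478260869565213), 1) (array([ 0.552 , -0.2575]), np.float64(0.0), 0)
salt_shaker_center (array([ 0.57412378, -0.06187268]), np.float64(0.2216748768472906), 1) (array([ 0.5787569 , -0.06484924]), np.float64(0.13584905660377355), 1)
spice_counter_center (array([ 0.57833594, -0.12623828]), np.float64(0.147005444646098), 1) (array([ 0.57645276, -0.1311127 ]), np.float64(0.0950920245398773), 1)
```

View pics/end.png

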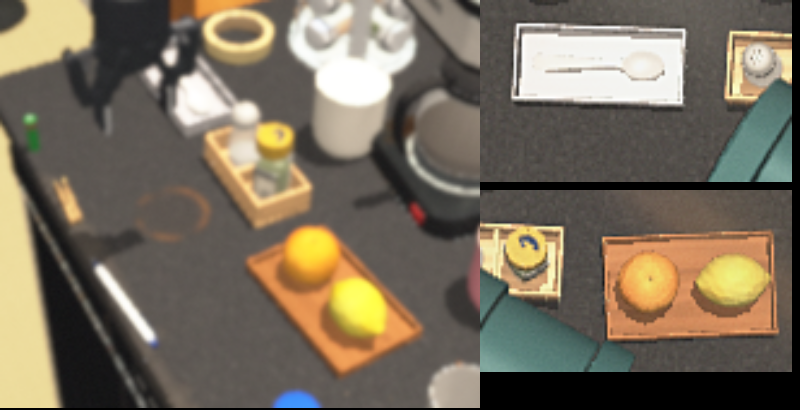

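The final picture shows the fruit side by side in the wooden tray (650,283 and 733,280), the salt and spice upright in separate bays, and the spoon mid-tray (605,67). I hand it in.

```bash
python3 -c "
from workcell import *
print(sign_off())"
```

```text
the job is handed in; nothing more can be done
None
```

I placed all five things and handed the job in at about 36 s on the robot clock; sign-off gave no verdict, but the last pictures show each one in its place, with salt and spice upright and the gripper clear.

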